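Reorder an empty drawer: post its tag and send the order

ROBOT

A 7-joint arm with a two-finger parallel gripper is mounted at the origin on the work surface. World frame = base frame: x ahead of the robot, y to its left, z up, the work surface at z = 0. Lengths are in m, angles in rad, forces in N, time in s.
With the tool pointing down it reaches from about 0.35 to 0.9 m from the base axis. Payload 19.9 kg.
Tool frame: the origin (TCP) lies midway between the tips of the shut fingers; the grasp point (between the pads) lies r.hold_point_z behind it (r.hold_point_z is the distance from the TCP to the grasp point, in m); z points along the fingers, y is the line along which they close (so a half turn about z gives the same grasp; the last joint's range is limited). The gripper opens to 85 mm and grips with 20 to 120 N. Pads are 22 mm wide; open, the fingers measure 114 mm over their backs; the gripper's body (76 mm by 85 mm) begins 54 mm behind the grasp point. The pads swing forward as they close: fully open they stand 13 mm farther back than shut.
Start: joints at [-1.202, 0.417, -0.01, 1.614, 0.005, 1.111, -0.053], TCP at [0.25, 0.573, 0.231] pointing down, gripper open.
Joint ranges: [-2.81, 2.81], [-0.39, 2.02], [-1.27, 1.25], [0.06, 2.57], [-1.19, 4.33], [0.19, 2], [-2.82, 2.82]. Speed limits (rad/s): [1.89, 1.89, 2.39, 2.39, 3.01, 3.01, 3.01].

INTERFACE

Orientations are given as a unit quaternion [w, x, y, z].
In Python, from station import sensors, vision, r gives the robot as it stands.
- The arm moves only by the shell command python3 -m crank 'ROWS' [OPENING] [FORCE]. ROWS is text: rows parted by semicolons, each of 6 numbers parted by spaces: the shift along the tool's x, y, z in mm, then the turn, a rotation vector about the tool's x, y, z in rad. A call has 1 to 12 rows; each row shifts and turns the commanded pose from where the row before left it, along the tool's axes as they then stand; what a row does not reach is not made up. A row lasts 1/10 s, in which the tool goes at most 50 mm and 8.59 degrees, less where a joint would pass 70% of its speed; a pose out of reach is approached as far as the arm can. A call with a gripper value outside its range is refused whole. OPENING is the opening in per cent of the stroke, from 0 (shut) to 100 (fully open), set as the call begins (- or left out, the last holds). The fingers move at their own pace and stop on an object; FORCE is the grip in N (left out, the last holds). Time passes only in rows, so rows that do not move let the fingers close. It gives the time, the measured TCP pose, the force, the opening and the grip force at its end, in the units of the state.
- sensors.get_state(): the state, without advancing time (a new reading comes with each control period).
- vision.capture(name): name is "side" or "top"; returns a dict with "pixels" (480x640x3 uint8, red, green, blue), "intrinsics" (3x3 intrinsics, pixels), "k1" (the pictures are not rectified: a ray, as slopes to the right and down, at radius r is drawn at 1 + k1 r^2 times it, then the intrinsics apply), "world_to_cam" (4x4, takes a point from world to camera coordinates). Camera axes: x right, y up, looking along -z (the intrinsics and any distortion apply to the point x, -y, -z); pixel columns grow to the right and rows downward; lengths in m; the calibration is good to about 2 mm. A picture is of the moment at which its call begins. There is no depth.
- r.close_job(): hands the job in; it is judged then, once.
The state is a dict: "t": time; "joint_pos": joint angles; "joint_vel": joint speeds; "tau": joint torques, N m; "tcp_pos": TCP position; "eef_rot": TCP orientation; "contact_force": force on the tool from outside, world axes, zero at the start; "wrist_torque": the same for the moment, N m; "finger_gap": opening from 0.0 (shut) to 1.0 (fully open); "finger_force": force on a finger pad.
Only numpy, scipy, OpenCV 4.12 (cv2) and the standard library are available. Lean on these libraries where they do the work, as an engineer would, in place of code of your own. Each camera call takes 0.05 s, during which the arm holds its last target. There are 200 camera calls.

TASK

The drawer that stands ajar has run out of parts. Pull it open, take out the reorder tag lying in it, push the tag right through the slot of the order box until it drops inside, then press the wide order key on top of the box until it clicks and let it spring back. Leave the drawer fully shut again, and leave the small round reset key, the other drawer and the things standing about alone.

Things in the scene. Friction and masses are not known exactly. Their poses are not given: they have to be found in the camera images.
- empty_unit: the drawer unit with the empty drawer: a grey plastic shell, fixed to the bench, 180 mm deep (its x), 160 wide (its y), 72 high. Origin: centre of its underside; its front, where the drawer comes out, faces its -x
- empty_drawer (a joint): the clear plastic drawer of that unit: 0 = shut (its front plate then stands against the shell, 90 to 96 mm in front of the unit's origin), grows in m as it slides out along the unit's -x, stop at 0.140. It starts ajar, 0.012 to 0.025. Stays where it is left; about 1 N of friction. Inside 140 mm wide, walls 49 mm high and 3 mm thick; the top of its floor is 9 mm above the bench
- empty_drawer_pull (a point): centre of that drawer's pull: a level bar along the unit's y, 70 mm long, 10 mm thick (unit's x), 14 mm high, standing 30 mm clear of the drawer's front plate on a web at each end (webs 7 mm thick, 56 mm free between them). The point lies 55 mm above the bench, and 131 mm plus the joint value in front (-x) of the unit's origin
- tag: the reorder tag: a stiff grey plastic plate 84 mm (its x) by 42 mm (its y) by 10 mm, corners rounded to 7 mm, 30 to 60 g, with a paper label on each face, lying flat in the empty drawer with its x within 0.3 rad of the unit's x. Origin: centre of its underside. Either end may go first and either face up
- order_box: the order box: a grey sheet-steel drop box fixed to the bench, 170 mm deep (its x), 150 wide (its y), 135 high, hollow, walls 3 mm. Origin: centre of its underside; its front with the slot faces its -x. A flat steel feed tongue, 30 mm wide (narrower than the tag), its top 100 mm above the bench, sticks out level for 72 mm in front of the slot and then turns down
- slot_mouth (a point): middle of the slot's sill, on the outer face of the box's front, level with the tongue's top. Slot 46 mm wide (box y), sides 12 mm deep, open from 1 mm below to 14 mm above this point; its upper edge is set back 9 mm. Go in along the box's +x. A plate over half way in tips over the sill and slides down a steep open chute into the box
- order_key (a joint): the wide order key on top of the box (44 mm along the box's y by 26 mm): 0 = up, 0.005 = fully down; it springs back. 2 N to start it, 5 N fully down; it clicks at 0.004
- order_key_top (a point): centre of the top of the order key, 148 mm above the bench when up, pressed straight down
- reset_key (a joint): the small round reset key (14 mm across) on top of the box, 72 mm from the order key: 0 = up. Not to be pressed
- reset_key_top (a point): centre of the top of the reset key, 145 mm above the bench
- stock_unit: the other drawer unit, the same size and make as the first, beside it (on either side); its drawer is shut and full of bearings. Origin: centre of its underside; its front faces its -x
- stock_drawer (a joint): the drawer of the other unit: 0 = shut; to be left shut
- oil_filter: a black oil filter canister, 72 mm across, 85 high, standing on top of the other drawer unit (its top then about 157 mm above the bench). Origin: centre of its underside
- carton: a cardboard carton 70 by 52 mm, 95 high, standing on the bench. Origin: centre of its underside
- wheel_bearing: a steel bearing ring 62 mm across, 18 high, lying on the bench. Origin: centre of its underside

How it is judged:
On the way, in this order (a step that is already met when the one before it is completed fails the run):
1. the drawer that stood ajar is pulled open, at least 60 mm (value of joint empty_drawer above 0.06 m), for 0.1 s.
2. the tag is lifted out of the drawer, its underside over 85 mm above the bench (height (world z) of tag above 0.085 m), for 0.1 s.
3. the tag has gone right through the slot and dropped inside the order box (x of tag in the frame of order_box between -0.083 and 0.083 m and y of tag in the frame of order_box between -0.073 and 0.073 m and z of tag in the frame of order_box below 0.055 m), for 0.1 s.
4. the order key is pressed until it clicks (4 mm of its 5 mm) (value of joint order_key above 0.004 m), for 0.02 s.
At the end, for the whole second after the job is handed in: The tag lies at rest inside the order box, its centre below 55 mm above the bench; the order key is up again (within 1 mm); the empty drawer is shut to within 6 mm and the other drawer is shut (all of step 3 and linear speed of tag below 0.02 m/s and value of joint order_key below 0.001 m and value of joint each of empty_drawer, stock_drawer below 0.006 m); the robot touches nothing.
It fails at once if the order key is pressed to its click before the tag is inside the box (value of joint order_key above 0.004 m and not (x of tag in the frame of order_box between -0.083 and 0.083 m and y of tag in the frame of order_box between -0.073 and 0.073 m and z of tag in the frame of order_box below 0.055 m)).
It fails at once if the reset key is pressed (2 mm or more) (value of joint reset_key above 0.002 m).
It fails at once if the other drawer is pulled open by 10 mm (value of joint stock_drawer above 0.01 m).
It fails at once if the oil filter, the carton or the bearing on the bench is moved by 20 mm (distance of any of oil_filter, carton, wheel_bearing from where it was at the start of the episode above 0.02 m).
It also fails if it takes over 64 s, if anything falls off the work surface, if the arm or the gripper's body presses on something with over 40 N, if the wrist force passes 120 N, or if a joint passes its speed limit or range.

## Working session

There is one attempt and no reset: what is moved stays moved. The work goes in short steps, Python scripts to look and compute and a shell command to move; the robot and the scene stay as the last step left them, time stands still between calls to the robot, and variables do not carry over. Pictures are saved under pics/ and viewed, at most 10 in all, crops included, and the job is handed in when it is done.

```bash
mkdir -p pics; ls
cat > h.py <<'E'
import numpy as np,cv2
from station import sensors,vision,r
from scipy.spatial.transform import Rotation as R
def cap(n,f=None):
    c=vision.capture(n)
    if f: cv2.imwrite('pics/'+f,c['pixels'][:,:,::-1])
    return c
def ray(c,u,v):
    K=np.array(c['intrinsics']);d=np.array([(u-K[0,2])/K[0,0],(v-K[1,2])/K[1,1]]);rd=np.linalg.norm(d);q=rd
    for _ in range(30): q=rd/(1+c['k1']*q*q)
    d=d*(q/rd if rd>0 else 1)
    M=np.array(c['world_to_cam']);D=M[:3,:3].T@np.array([d[0],-d[1],-1]);o=-M[:3,:3].T@M[:3,3]
    return o,D
def onz(c,u,v,z):
    o,D=ray(c,u,v);return o+D*(z-o[2])/D[2]
def proj(c,p):
    M=np.array(c['world_to_cam']);q=M[:3,:3]@p+M[:3,3];s=np.array([q[0],-q[1]])/-q[2];s=s*(1+c['k1']*(s@s));K=np.array(c['intrinsics']);return K[0,0]*s[0]+K[0,2],K[1,1]*s[1]+K[1,2]
def togo(p):
    s=sensors.get_state();q=s['eef_rot'];Rm=R.from_quat([q[1],q[2],q[3],q[0]]).as_matrix()
    return 1000*Rm.T@(np.array(p)-s['tcp_pos'])
E
python3 - <<'E'
from h import *
s=sensors.get_state();print(s['tcp_pos'],s['eef_rot'],s['finger_gap'],r.hold_point_z,s['t'])
for n in('top','side'):
    c=cap(n,n+'0.png');print(n,ray(c,320,240),c['k1'],c['intrinsics'])
E
```

```text
pics
[0.24944725 0.57267408 0.23063313] [-9.65538437e-05  2.03960445e-01  9.78978922e-01 -6.30054354e-04] 0.9989731177746486 0.0187 0.0
top (array([ 0.51760039, -0.01129802,  1.19317086]), array([ 0.05134257,  0.0285236 , -0.99830999])) -0.1404123239817627 [[537.88675828   0.         324.53667703]
 [  0.         537.88675828 240.62523324]
 [  0.           0.           1.        ]]
side (array([0.31085567, 0.49221002, 0.73971303]), array([ 0.33345648, -0.6035868 , -0.72437992])) -0.08056212453721191 [[470.91233596   0.         313.51236387]
 [  0.         470.91233596 236.78133514]
 [  0.           0.           1.        ]]
```

View pics/top0.png

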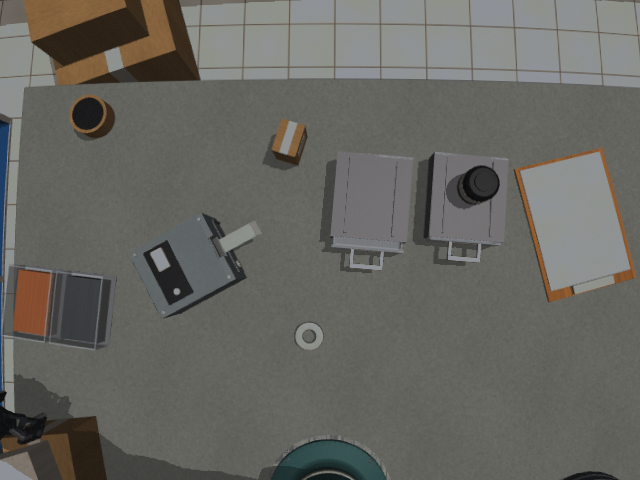

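View pics/side0.png

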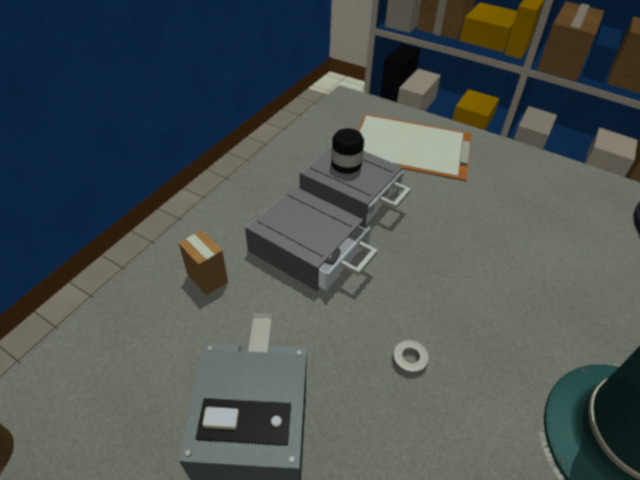

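Top picture: ajar unit at about (372,200) with its pull at (365,265), stock unit at (465,200), order box at (190,265) with the tongue tip at (258,228), order key (161,259), reset key (177,291), bearing (309,336), carton (290,140). The side picture agrees. I'll enlarge both.

Run:
```python
import cv2,numpy as np
a=cv2.imread('pics/top0.png')
l=cv2.resize(a[200:330,125:270],None,fx=2.75,fy=4.4*2.75/4.4,interpolation=cv2.INTER_CUBIC)
A=cv2.resize(a[200:330,125:270],(580//1*1,520),interpolation=cv2.INTER_CUBIC) # x4
B=cv2.resize(a[145:275,320:420],(400,520),interpolation=cv2.INTER_CUBIC)
cv2.imwrite('pics/z.png',np.hstack([A[:,:400+0],B])) if 0 else cv2.imwrite('pics/z.png',cv2.resize(np.hstack([A,B]),None,fx=.8,fy=.8,interpolation=cv2.INTER_AREA))
```

```text
(no output)
```

View pics/z.png

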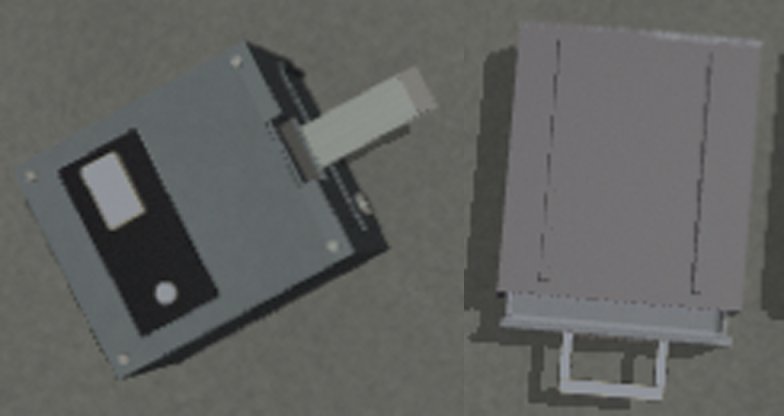

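Run:
```python
from h import *
c=cap('top');s=cap('side')
L=lambda x,y,z:onz(c,x/3.2+125-.4,y/3.2+200-.4,z)
U=lambda x,y,z:onz(c,(x-464)/3.2+320-.4,y/3.2+145-.4,z)
B=np.array([L(*p,.135) for p in[(18,172),(247,42),(355,256),(122,378)]]);print('box',B.round(4),B.mean(0),[np.linalg.norm(B[i]-B[i-1]) for i in range(4)])
d=(B[1]-B[0]+B[2]-B[3]);e=(B[0]-B[3]+B[1]-B[2]);print('yaw box -x',np.arctan2(d[1],d[0]),np.arctan2(e[1],e[0]))
print('key',L(113,191,.148),'reset',L(165,293,.145))
t=[L(*p,.1) for p in[(302,127),(398,78),(413,110),(322,170)]];print('tongue',np.round(t,4))
V=np.array([U(*p,.072) for p in[(519,24),(762,42),(740,310),(498,291)]]);print('unit',V.round(4),V.mean(0),[np.linalg.norm(V[i]-V[i-1]) for i in range(4)])
x=V[0]-V[3]+V[1]-V[2];y=V[0]-V[1]+V[3]-V[2];print(np.arctan2(x[1],x[0]),np.arctan2(y[1],y[0])-np.pi/2)
P=[U(*p,.062) for p in[(561,390),(664,396)]];print('pull',np.round(P,4),np.mean(P,0))
print('bearing',onz(c,309,336,.018),'filter',onz(c,482,183,.157),'carton',onz(c,290,130,.095))
# side: key and tongue, triangulation
for n,(u,v),p in [('key',(221,418),L(113,191,.148)),('reset',(276.5,421),L(165,293,.145)),('pullbar',(358,258),np.mean(P,0))]:
    print(n,onz(s,u,v,p[2]),proj(s,p))
```

```text
box [[0.543  0.4026 0.135 ]
 [0.6254 0.2559 0.135 ]
 [0.4927 0.1856 0.135 ]
 [0.4147 0.3327 0.135 ]] [0.51894186 0.29418565 0.135     ] [np.float64(0.14607843462176923), np.float64(0.1682450811851858), np.float64(0.15016809814969206), np.float64(0.16643102262957538)]
yaw box -x -1.071032755417348 0.49294609626939706
key [0.53140181 0.33577523 0.148     ] reset [0.46871307 0.3025588  0.145     ]
tongue [[0.5742 0.2277 0.1   ]
 [0.6059 0.1659 0.1   ]
 [0.5854 0.1559 0.1   ]
 [0.5467 0.2142 0.1   ]]
unit [[ 7.614e-01 -1.340e-02  7.200e-02]
 [ 7.503e-01 -1.739e-01  7.200e-02]
 [ 5.731e-01 -1.586e-01  7.200e-02]
 [ 5.847e-01 -6.000e-04  7.200e-02]] [ 0.66738645 -0.08662179  0.072     ] [np.float64(0.17713140114064657), np.float64(0.1608822443842879), np.float64(0.17785639978464288), np.float64(0.15841709028950698)]
-0.07970686637809314 -0.07085101038372166
pull [[ 0.5204 -0.0422  0.062 ]
 [ 0.5169 -0.1098  0.062 ]] [ 0.51864327 -0.07602027  0.062     ]
bearing [0.36838964 0.04488624 0.018     ] filter [ 0.68423142 -0.29777153  0.157     ] carton [0.80314256 0.08420022 0.095     ]
key [0.53063894 0.33811023 0.148     ] (np.float64(221.66031974287492), np.float64(416.21348005421726))
reset [0.46881729 0.3026621  0.145     ] (np.float64(276.6123403869382), np.float64(420.97518851906375))
pullbar [ 0.5366052  -0.07012518  0.062     ] (np.float64(367.7285723648897), np.float64(259.75802397603667))
```

```bash
python3 -m crank '0 0 0 0 0 .137;0 0 0 0 0 .137;0 0 0 0 0 .137;0 0 0 0 0 .137;0 0 0 0 0 .137;0 0 0 0 0 .137;0 0 0 0 0 .137;0 0 0 0 0 .137;0 0 0 0 0 .137;-20 10 0 0 0 0;-35 17 0 0 0 0;-35 17 0 0 0 0' 35 40
python3 -m crank '-35 17.5 0 0 0 0;-35 17.5 0 0 0 0;-35 17.5 0 0 0 0;-35 17.5 0 0 0 0;-35 17.5 0 0 0 0;-35 17.5 0 0 0 0;-35 17.5 0 0 0 0;-35 17.5 0 0 0 0;-35 17.5 0 0 0 0;-35 17.5 0 0 0 0;-35 17.5 0 0 0 0;-35 17.5 0 0 0 0'
cat >> h.py <<'E'
def st(p,yaw=None):
    s=sensors.get_state();q=s['eef_rot'];Rm=R.from_quat([q[1],q[2],q[3],q[0]]).as_matrix()
    y=np.arctan2(Rm[1,0],Rm[0,0]);print('t',s['t'],'tcp',s['tcp_pos'].round(4),'zax',Rm[:,2].round(4),'yaw',y.round(4),'togo',togo(p).round(1),'rotz',None if yaw is None else round(y-yaw,3))
E
python3 -c "
from h import *
st([.519,-.0757,.231],1.496)"
```

```text
t: 1.4
tcp_pos: [0.2869, 0.4789, 0.2309]
eef_rot: [0.0, 0.732, 0.681, -0.0]
contact_force: [1.4, 0.2, 0.7]
finger_gap: 0.347
finger_force: 0.0
t: 2.6
tcp_pos: [0.466, 0.0443, 0.2315]
eef_rot: [0.0, 0.732, 0.681, 0.0]
contact_force: [0.4, 0.4, -0.2]
finger_gap: 0.352
finger_force: 0.0
t 2.6 tcp [0.466  0.0443 0.2315] zax [ 4.e-04  3.e-04 -1.e+00] yaw 1.498 togo [-115.9   61.6    0.5] rotz 0.002
```

```bash
python3 -m crank '-29 15.4 0 0 0 0;-29 15.4 0 0 0 0;-29 15.4 0 0 0 0;-29 15.4 0 0 0 0;0 0 30 0 0 0;0 0 40 0 0 0;0 0 40 0 0 0;0 0 20 0 0 0;0 0 0 0 0 0' 28 40
python3 -c "
from h import *
st([.519,-.0757,.037],1.496)
c=cap('side','s1.png');t=cap('top')
a=c['pixels'][150:330,220:440,::-1];b=t['pixels'][140:320,300:480,::-1]
cv2.imwrite('pics/s1z.png',cv2.resize(np.hstack([a,b]),None,fx=2,fy=2))"
```

```text
t: 3.5
tcp_pos: [0.5171, -0.0744, 0.099]
eef_rot: [-0.001, 0.733, 0.681, -0.002]
contact_force: [1.1, -0.1, 0.9]
finger_gap: 0.281
finger_force: 0.0
t 3.5 tcp [ 0.5171 -0.0744  0.099 ] zax [-4.4e-03 -5.0e-04 -1.0e+00] yaw 1.4976 togo [-1.1  2.3 62. ] rotz 0.002
```

View pics/s1z.png

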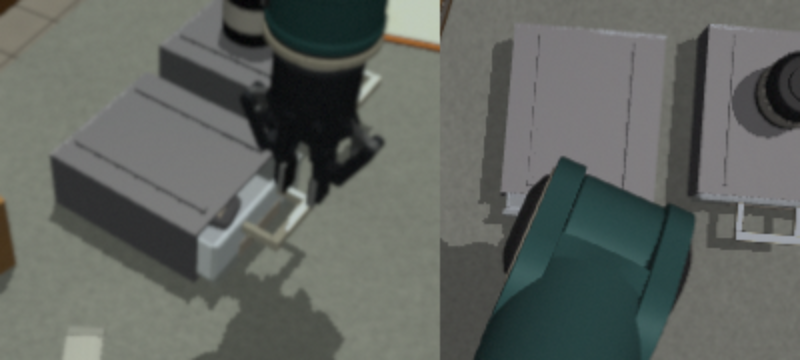

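The side picture (left) shows the open fingers above the pull bar, straddling it, with the inner finger between bar and front plate. I can go down.

```bash
python3 -m crank '-1 2 20 0 0 0;0 0 20 0 0 0;0 0 12 0 0 0;0 0 8 0 0 0;0 0 0 0 0 0'
python3 -m crank '0 0 0 0 0 0;0 0 0 0 0 0;0 0 0 0 0 0;0 0 0 0 0 0' 0 40
```

```text
t: 4.1
tcp_pos: [0.5207, -0.0755, 0.0413]
eef_rot: [-0.0, 0.732, 0.681, -0.0]
contact_force: [0.3, 0.4, 0.9]
finger_gap: 0.279
finger_force: 0.0
t: 4.5
tcp_pos: [0.5212, -0.0756, 0.0421]
eef_rot: [0.0, 0.733, 0.681, 0.001]
contact_force: [-1.2, 0.2, 8.2]
finger_gap: 0.106
finger_force: 43.8
```

```bash
python3 -m crank '0 -4 0 0 0 0;0 -8 0 0 0 0;0 -12 0 0 0 0;0 -12 0 0 0 0;0 -12 0 0 0 0;0 -12 0 0 0 0;0 -12 0 0 0 0;0 -12 0 0 0 0;0 -12 0 0 0 0;0 -12 0 0 0 0;0 -8 0 0 0 0;0 0 0 0 0 0'
python3 -m crank '0 0 0 0 0 0;0 0 0 0 0 0;0 0 -25 0 0 0;0 0 -40 0 0 0;0 0 -45 0 0 0;0 0 -45 0 0 0;40 0 -10 0 0 0;50 0 0 0 0 0;50 0 0 0 0 0;40 0 0 0 0 0;0 0 0 0 0 0' 28
python3 -c "
from h import *
c=cap('side','s2.png');t=cap('top','t2.png')
a=c['pixels'][150:330,220:440,::-1];b=t['pixels'][140:320,300:480,::-1]
cv2.imwrite('pics/s2z.png',cv2.resize(np.hstack([a,b]),None,fx=2,fy=2))"
```

```text
t: 5.7
tcp_pos: [0.4048, -0.0665, 0.042]
eef_rot: [0.0, 0.732, 0.681, 0.001]
contact_force: [-0.8, 4.0, 10.8]
finger_gap: 0.102
finger_force: 44.2
t: 6.8
tcp_pos: [0.4178, 0.117, 0.2062]
eef_rot: [0.0, 0.73, 0.683, -0.0]
contact_force: [-0.3, -1.1, -0.7]
finger_gap: 0.279
finger_force: 0.0
```

View pics/s2z.png

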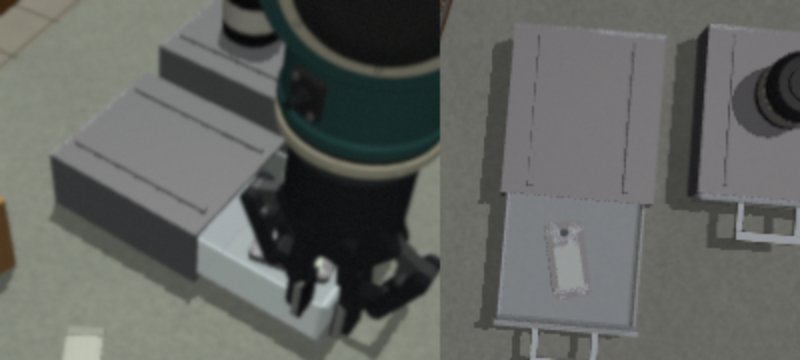

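Drawer is open about 135 mm; tag lies whole in view at about (363,270) in the top picture, with a slight turn. I'll enlarge it for the corners.

```bash
python3 -c "
import cv2
a=cv2.imread('pics/t2.png')[235:310,325:405]
cv2.imwrite('pics/t2z.png',cv2.resize(cv2.convertScaleAbs(a,alpha=1.8,beta=-90),None,fx=8,fy=8,interpolation=cv2.INTER_CUBIC))"
```

```text
(no output)
```

View pics/t2z.png

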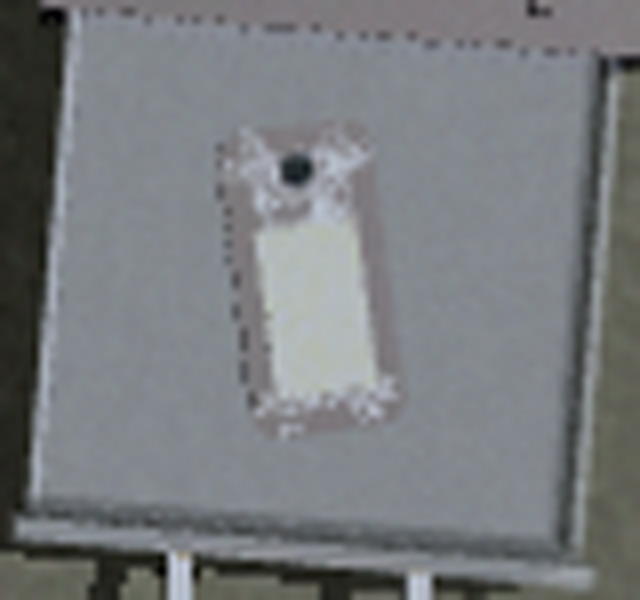

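Tag end middles at about (298,129) and (330,428) in the 8x picture.

Run:
```python
from h import *
c=vision.capture('top')
f=lambda x,y,z=.019:onz(c,325+x/8-.44,235+y/8-.44,z)
a,b=f(298,129),f(330,428);m=(a+b)/2;d=a-b
l,rr=f(237,279),f(389,270)
print(a,b,np.linalg.norm(d),m,'yaw',np.arctan2(d[1],d[0]),'w',np.linalg.norm(l-rr),(l+rr)/2, 'front wall in',f(300,520,.049))
d/=np.linalg.norm(d);m=(m+(l+rr)/2)/2;g=m-.027*d;g[2]=.13
print('grasp',g);st(g,np.arctan2(d[1],d[0]))
```

```text
[ 0.55512417 -0.06919016  0.019     ] [ 0.47374386 -0.07822102  0.019     ] 0.08187985559477125 [ 0.51443402 -0.07370559  0.019     ] yaw 0.11051885684194661 w 0.04150245121615718 [ 0.51548013 -0.07342445  0.019     ] front wall in [ 0.4504519  -0.06866996  0.049     ]
grasp [ 0.4881218  -0.07654296  0.13      ]
t 6.95 tcp [0.4179 0.112  0.2062] zax [-3.e-04 -5.e-04 -1.e+00] yaw 1.4976 togo [-182.8   83.8   76.2] rotz 1.387
```

```bash
python3 -m crank '0 0 0 0 0 .1387;0 0 0 0 0 .1387;0 0 0 0 0 .1387;0 0 0 0 0 .1387;0 0 0 0 0 .1387;0 0 0 0 0 .1387;0 0 0 0 0 .1387;0 0 0 0 0 .1387;0 0 0 0 0 .1387;0 0 0 0 0 .1387;0 0 0 0 0 0' 68
python3 -m crank '10 39 0 0 0 0;10 39 0 0 0 0;10 39 0 0 0 0;10 39 10 0 0 0;9 39 30 0 0 0;0 0 36 0 0 0;0 0 0 0 0 0;0 0 0 0 0 0'
python3 -c "
from h import *
st([.4881,-.0765,.012],.1105)"
```

```text
t: 8.05
tcp_pos: [0.418, 0.1114, 0.2063]
eef_rot: [0.0, 0.999, 0.053, -0.0]
contact_force: [-0.3, -1.0, -0.3]
finger_gap: 0.678
finger_force: 0.0
t: 8.85
tcp_pos: [0.4879, -0.0762, 0.1309]
eef_rot: [0.0, 0.998, 0.056, -0.001]
contact_force: [0.5, -0.0, 0.7]
finger_gap: 0.678
finger_force: 0.0
t 8.85 tcp [ 0.4879 -0.0762  0.1309] zax [-1.2e-03 -3.0e-04 -1.0e+00] yaw 0.1125 togo [  0.3   0.3 118.9] rotz 0.002
```

```bash
python3 -m crank '0 0 35 0 0 0;0 0 35 0 0 0;0 0 25 0 0 0;0 0 15 0 0 0;0 0 8 0 0 0;0 0 0 0 0 0;0 0 0 0 0 0' 58 40
python3 -m crank '0 0 2 0 0 0;0 0 2 0 0 0;0 0 0 0 0 0'
python3 -m crank '0 0 2 0 0 0;0 0 2 0 0 0;0 0 0 0 0 0'
```

```text
t: 9.55
tcp_pos: [0.4891, -0.0758, 0.0135]
eef_rot: [0.0, 0.998, 0.056, 0.001]
contact_force: [0.0, 0.3, 0.1]
finger_gap: 0.579
finger_force: 0.0
t: 9.85
tcp_pos: [0.4884, -0.0758, 0.0084]
eef_rot: [0.0, 0.998, 0.055, 0.0]
contact_force: [-0.6, 0.4, 0.2]
finger_gap: 0.58
finger_force: 0.0
t: 10.15
tcp_pos: [0.4908, -0.0761, 0.0059]
eef_rot: [0.0, 0.998, 0.055, 0.002]
contact_force: [0.4, 2.1, 31.7]
finger_gap: 0.581
finger_force: 15.5
```

```bash
python3 -m crank '0 0 -3.5 0 0 0;0 0 0 0 0 0' 
python3 -m crank '0 0 0 0 0 0;0 0 0 0 0 0;0 0 0 0 0 0;0 0 0 0 0 0;0 0 0 0 0 0' 0 60
```

```text
t: 10.35
tcp_pos: [0.4885, -0.0759, 0.0081]
eef_rot: [0.0, 0.998, 0.055, 0.0]
contact_force: [-0.9, 0.5, -0.4]
finger_gap: 0.584
finger_force: 0.0
t: 10.85
tcp_pos: [0.4888, -0.076, 0.0081]
eef_rot: [0.0, 0.998, 0.055, 0.0]
contact_force: [-0.2, 1.3, 12.2]
finger_gap: 0.473
finger_force: 59.2
```

```bash
python3 -m crank '0 0 -10 0 0 0;0 0 -30 0 0 0;0 0 -40 0 0 0;0 0 -40 0 0 0;0 0 -40 0 0 0;0 0 -30 0 0 0;0 0 0 0 0 0'
python3 - <<'E'
from h import *
t,s=vision.capture('top'),vision.capture('side')
a=cv2.imread('pics/top0.png');b=cv2.imread('pics/side0.png')
def mask(im,x0,y0,x1,y1,th):
    g=im[y0:y1,x0:x1].astype(int).min(2);m=((g>th)*255).astype(np.uint8)
    cs,_=cv2.findContours(m,cv2.RETR_EXTERNAL,cv2.CHAIN_APPROX_NONE);k=max(cs,key=cv2.contourArea)
    return k[:,0,:]+[x0,y0],cv2.contourArea(k)
print(a[240,235],a[228,255],a[232,246],b[330,260],b[318,262])
for im,c,bx in((a,t,(210,215,268,258)),(b,s,(240,308,280,352))):
    for th in(125,140):
        k,A=mask(im,*bx,th)
        W=np.array([onz(c,u,v,.1)[:2]*1000 for u,v in k],np.float32);print(th,A,cv2.minAreaRect(W),cv2.boxPoints(cv2.minAreaRect(W)).round(1).tolist())
E
```

```text
t: 11.55
tcp_pos: [0.4896, -0.0762, 0.2013]
eef_rot: [-0.0, 0.998, 0.055, 0.002]
contact_force: [-0.4, -0.2, -0.7]
finger_gap: 0.468
finger_force: 61.0
[138 143 139] [119 124 125] [139 144 139] [149 161 157] [141 154 150]
125 425.5 ((578.7151489257812, 190.641357421875), (28.817533493041992, 71.33273315429688), 28.520112991333008) [[549.0, 215.10000610351562], [583.0999755859375, 152.39999389648438], [608.4000244140625, 166.1999969482422], [574.2999877929688, 228.89999389648438]]
140 1.0 ((587.2244262695312, 160.77528381347656), (2.766559600830078, 6.440484523773193), 26.788021087646484) [[584.5, 163.0], [587.4000244140625, 157.3000030517578], [589.9000244140625, 158.5], [587.0, 164.3000030517578]]
125 594.5 ((582.397216796875, 185.23590087890625), (29.851152420043945, 63.417057037353516), 29.204872131347656) [[553.9000244140625, 205.60000610351562], [584.7999877929688, 150.3000030517578], [610.9000244140625, 164.8000030517578], [580.0, 220.1999969482422]]
140 513.5 ((581.8018798828125, 185.14381408691406), (27.706539154052734, 60.77238845825195), 27.96340560913086) [[555.2999877929688, 205.5], [583.7999877929688, 151.8000030517578], [608.2999877929688, 164.8000030517578], [579.7999877929688, 218.5]]
```

```bash
python3 -m crank '0 0 0 0 0 -.1396;0 0 0 0 0 -.1396;0 0 0 0 0 -.1396;0 0 0 0 0 -.1396;0 0 0 0 0 -.1396;0 0 0 0 0 -.1396;0 0 0 0 0 -.1396;0 0 0 0 0 -.1396;0 0 0 0 0 -.1396;0 0 0 0 0 -.1396;0 0 0 0 0 -.1396;0 0 0 0 0 -.1396'
python3 -m crank '0 0 0 0 0 -.1396;0 0 0 0 0 -.1396;20 30 0 0 0 0;20 30 0 0 0 0;20 30 0 0 0 0;20 30 0 0 0 0;20 30 0 0 0 0;20 30 0 0 0 0;20 25 15 0 0 0;0 0 35 0 0 0;0 0 20 0 0 0;0 0 0 0 0 0'
python3 - <<'E'
from h import *
st([.604,.1442,.1025],2.066)
c=cap('side','s3.png');t=cap('top','t3.png')
a=c['pixels'][250:430,180:400,::-1];b=t['pixels'][180:360,120:300,::-1]
cv2.imwrite('pics/s3z.png',cv2.resize(np.hstack([a,b]),None,fx=2,fy=2,interpolation=cv2.INTER_CUBIC))
E
```

```text
t: 12.85
tcp_pos: [0.4875, -0.0759, 0.1965]
eef_rot: [-0.001, 0.625, 0.781, -0.001]
contact_force: [0.2, 1.0, -0.6]
finger_gap: 0.466
finger_force: 61.0
t: 14.05
tcp_pos: [0.6, 0.1439, 0.1236]
eef_rot: [-0.002, 0.513, 0.859, -0.003]
contact_force: [-0.3, -0.3, 0.1]
finger_gap: 0.474
finger_force: 61.0
t 14.05 tcp [0.6    0.1439 0.1236] zax [-0.0067 -0.0025 -1.    ] yaw 2.065 togo [-1.7  3.8 21.1] rotz -0.001
```

View pics/s3z.png

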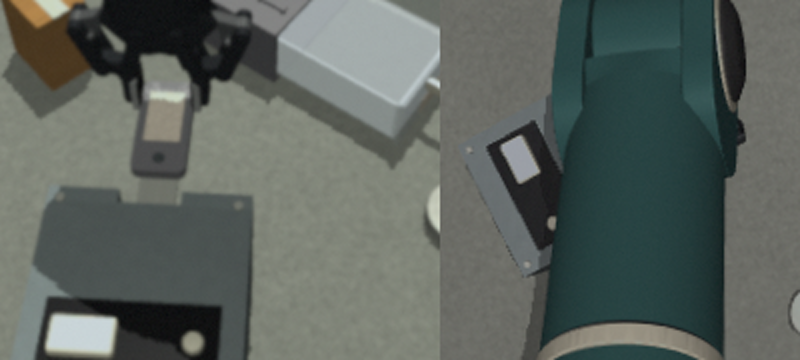

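The side picture shows the tag, level and straight, pointing at the slot above the tongue. I'll check its lateral coordinate against the tongue's in the same camera.

Run:
```python
from h import *
c=vision.capture('side');e=np.array([np.cos(.495),np.sin(.495)]);d=np.array([-e[1],e[0]])
f=lambda x,y,z:onz(c,180+x/2-.25,250+y/2-.25,z)[:2]*1000
s=sensors.get_state()['tcp_pos'];print('tcp',s[:2]@e,s[:2]@d)
zt=s[2]+.011
for n,x,y,z in[('tagFL',133,160,zt),('tagFR',190,160,zt),('tagBL',142,100,zt),('tagBR',199,100,zt),('tagfront',160,168,zt),('tongL',137,195,.1),('tongR',179,195,.1),('notchL',123,195,.135),('notchR',182,195,.135),('cornL',60,187,.135),('cornR',252,197,.135)]:
    p=f(x,y,z);print(n,(p@e).round(1),(p@d).round(1))
```

```text
tcp 0.5987755110427213 -0.15926417386490435
tagFL 615.5 -94.6
tagFR 573.2 -97.3
tagBL 616.4 -149.8
tagBR 571.8 -152.6
tagfront 594.6 -89.0
tongL 615.0 -88.2
tongR 582.7 -90.2
notchL 619.3 -67.1
notchR 576.4 -69.8
cornL 666.5 -70.7
cornR 525.4 -71.2
```

```bash
python3 -m crank '0 1 10 0 0 0;0 0 8 0 0 0;0 0 0 0 0 0;0 0 0 0 0 0'
python3 - <<'E'
from h import *
st([.604,.1442,.1025],2.066)
c=cap('side','s4.png')
a=c['pixels'][275:365,220:300,::-1]
cv2.imwrite('pics/s4z.png',cv2.resize(cv2.convertScaleAbs(a,alpha=1.5,beta=-30),None,fx=6.6,fy=6.6,interpolation=cv2.INTER_CUBIC))
E
```

```text
t: 14.6
tcp_pos: [0.6031, 0.145, 0.1097]
eef_rot: [-0.0, 0.513, 0.859, -0.0]
contact_force: [-0.1, -0.1, 0.2]
finger_gap: 0.469
finger_force: 61.0
t 14.6 tcp [0.6031 0.145  0.1097] zax [-3.e-04 -2.e-04 -1.e+00] yaw 2.0651 togo [-1.1  0.4  7.2] rotz -0.001
```

View pics/s4z.png

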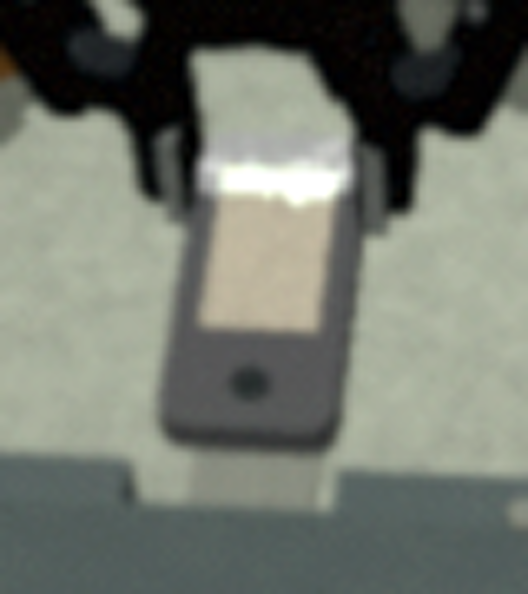

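The tag (front edge x 162–342 at y≈410 of the zoom) sits over the tongue (x 190–325 at y≈475); I'll compare lateral coordinates.

Run:
```python
from h import *
c=vision.capture('side');e=np.array([np.cos(.495),np.sin(.495)]);d=np.array([-e[1],e[0]])
f=lambda x,y,z:onz(c,220+x/6.6-.42,275+y/6.6-.42,z)[:2]*1000
s=sensors.get_state()['tcp_pos']*1000;print('tcp',s[:2]@e,s[:2]@d,s[2])
for n,x,y,z in[('tagL',163,405,.1206),('tagR',342,405,.1206),('tagL',180,300,.1206),('tagR',353,300,.1206),('front',250,435,.1206),('hole',250,383,.1206),('tongL',190,475,.1),('tongR',325,475,.1),('notchL',132,490,.135),('notchR',335,490,.135)]:
    p=f(x,y,z);print(n,(p@e).round(1),(p@d).round(1))
```

```text
tcp 599.8528951847871 -158.89945573865612 110.07672559214036
tagL 620.3 -95.3
tagR 579.2 -97.9
tagL 620.5 -124.2
tagR 579.7 -126.8
front 599.3 -88.6
hole 601.1 -102.4
tongL 615.0 -89.4
tongR 583.5 -91.4
notchL 621.4 -64.4
notchR 576.7 -67.2
```

```bash
python3 -m crank '0 -0.5 4 0 0 0;0 0 4 0 0 0;0 0 0 0 0 0;0 0 0 0 0 0'
python3 -m crank '4 0 0 0 0 0;4 0 0 0 0 0;4 0 0 0 0 0;4 0 0 0 0 0;4 0 0 0 0 0;4 0 0 0 0 0;4 0 0 0 0 0;0 0 0 0 0 0'
python3 -c "
from h import *
e=np.array([np.cos(.495),np.sin(.495)]);d=np.array([-e[1],e[0]]);s=sensors.get_state();print(s['tcp_pos'][:2]@e,s['tcp_pos'][:2]@d,s['contact_force'])"
```

```text
t: 15.1
tcp_pos: [0.6027, 0.1448, 0.1017]
eef_rot: [-0.0, 0.513, 0.859, -0.0]
contact_force: [-0.3, 0.1, -1.1]
finger_gap: 0.472
finger_force: 61.0
t: 15.9
tcp_pos: [0.5892, 0.1702, 0.1018]
eef_rot: [-0.0, 0.512, 0.859, 0.0]
contact_force: [0.4, 0.2, -0.5]
finger_gap: 0.471
finger_force: 61.0
0.5993180026597205 -0.13013198065833068 [ 0.44965807  0.22029966 -0.51006651]
```

```bash
python3 -m crank '5 0 0 0 0 0;5 0 0 0 0 0;5 0 0 0 0 0;5 0 0 0 0 0;5 0 0 0 0 0;5 0 0 0 0 0;0 0 0 0 0 0'
python3 -m crank '4 0 0 0 0 0;4 0 0 0 0 0;4 0 0 0 0 0;0 0 0 0 0 0'
```

```text
t: 16.6
tcp_pos: [0.5748, 0.1968, 0.1018]
eef_rot: [-0.0, 0.512, 0.859, 0.0]
contact_force: [0.9, 0.2, -1.2]
finger_gap: 0.469
finger_force: 61.0
t: 17.0
tcp_pos: [0.5692, 0.2072, 0.1018]
eef_rot: [-0.0, 0.512, 0.859, 0.0]
contact_force: [0.3, 1.2, -0.9]
finger_gap: 0.47
finger_force: 61.0
```

```bash
python3 -m crank '0 0 0 0 0 0;0 0 0 0 0 0;0 0 0 0 0 0;0 0 -15 0 0 0;0 0 -25 0 0 0;-20 0 0 0 0 0;-25 0 0 0 0 0;0 0 0 0 0 0' 64
python3 -m crank '0 0 0 0 0 0;0 0 0 0 0 0;0 0 0 0 0 0;0 0 0 0 0 0;0 0 15 0 0 0;0 0 15 0 0 0;0 0 5 0 0 0;0 0 0 0 0 0' 0
python3 - <<'E'
from h import *
e=np.array([np.cos(.495),np.sin(.495)]);d=np.array([-e[1],e[0]]);s=sensors.get_state();print(s['tcp_pos'],s['tcp_pos'][:2]@e,s['tcp_pos'][:2]@d)
c=cap('side','s5.png')
cv2.imwrite('pics/s5z.png',cv2.resize(c['pixels'][275:365,220:300,::-1],None,fx=5,fy=5,interpolation=cv2.INTER_CUBIC))
E
```

```text
t: 17.8
tcp_pos: [0.5926, 0.1633, 0.1433]
eef_rot: [0.001, 0.514, 0.858, 0.0]
contact_force: [-0.6, 0.3, 1.1]
finger_gap: 0.639
finger_force: 0.0
t: 18.6
tcp_pos: [0.5902, 0.1666, 0.1053]
eef_rot: [-0.001, 0.513, 0.859, -0.001]
contact_force: [0.0, -0.3, 0.0]
finger_gap: -0.002
finger_force: 0.0
[0.5902073  0.16657119 0.10534833] 0.5984905387090413 -0.13378971360480008
```

View pics/s5z.png

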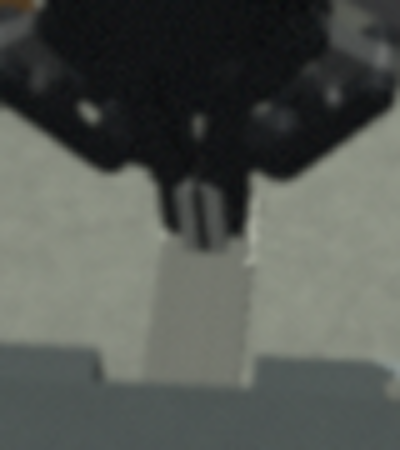

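The tongue is empty (picture: bare tongue from (200,250) to the box edge), so the tag has tipped over the sill and dropped in. On to the order key.

```bash
python3 -m crank '0 0 -25 0 0 0;0 0 -35 0 0 0;0 0 -35 0 0 0;15 2 0 0 0 0;35 6 0 0 0 0;40 7 0 0 0 0;40 7 0 0 0 0;35 5 0 0 0 0;13 2 0 0 0 0;0 0 0 0 0 0;0 0 0 0 0 0'
python3 -c "
from h import *
st([.531,.337,.15],2.066)"
```

```text
t: 19.75
tcp_pos: [0.5325, 0.3363, 0.2019]
eef_rot: [0.0, 0.513, 0.858, -0.0]
contact_force: [0.4, 0.4, -0.2]
finger_gap: 0.0
finger_force: 0.0
t 19.75 tcp [0.5325 0.3363 0.2019] zax [ 5.e-04 -5.e-04 -1.e+00] yaw 2.0644 togo [ 1.3 -1.  51.9] rotz -0.002
```

```bash
python3 -m crank '1 -1 20 0 0 0;0 0 20 0 0 0;0 0 8 0 0 0;0 0 0 0 0 0'
python3 -m crank '0 0 3 0 0 0;0 0 3 0 0 0;0 0 2 0 0 0;0 0 0 0 0 0'
```

```text
t: 20.15
tcp_pos: [0.5308, 0.3362, 0.1531]
eef_rot: [-0.0, 0.513, 0.858, -0.001]
contact_force: [0.1, -0.4, -0.3]
finger_gap: -0.001
finger_force: 0.0
t: 20.55
tcp_pos: [0.531, 0.3377, 0.1462]
eef_rot: [0.0, 0.513, 0.859, 0.0]
contact_force: [2.1, -1.1, 2.7]
finger_gap: 0.001
finger_force: 1.5
```

```bash
python3 -m crank '0 0 1.5 0 0 0;0 0 1.5 0 0 0;0 0 0 0 0 0'
python3 -m crank '0 0 1.5 0 0 0;0 0 0 0 0 0;0 0 0 0 0 0'
```

```text
t: 20.85
tcp_pos: [0.531, 0.3377, 0.1432]
eef_rot: [0.0, 0.513, 0.859, 0.0]
contact_force: [2.5, -1.5, 4.8]
finger_gap: 0.004
finger_force: 2.5
t: 21.15
tcp_pos: [0.5312, 0.3378, 0.1428]
eef_rot: [0.0, 0.513, 0.859, 0.001]
contact_force: [-4.9, -5.6, 23.4]
finger_gap: 0.001
finger_force: 11.6
```

```bash
python3 -m crank '0 0 -5 0 0 0;0 0 -20 0 0 0;0 0 -40 0 0 0;0 0 -10 0 0 .1417;0 0 0 0 0 .1417;0 0 0 0 0 .1417;0 0 0 0 0 .1417;-20 -5 0 0 0 0;-36 -8.5 0 0 0 0;-36 -8.5 0 0 0 0;-36 -8.5 0 0 0 0;-36 -8.5 0 0 0 0'
python3 -m crank '-36 -8.5 0 0 0 0;-36 -8.5 0 0 0 0;-36 -8.5 0 0 0 0;-36 -8.5 0 0 0 0;-36 -8.5 0 0 0 0;-36 -8.5 0 0 0 0;-30 -6.5 0 0 0 0;0 0 0 0 0 0;0 0 0 0 0 0;0 0 0 0 0 0' 28
python3 - <<'E'
from h import *
st([.4045,-.0665,.041],1.498)
c=cap('side','s6.png');t=cap('top','t6.png')
a=c['pixels'][200:380,240:460,::-1];b=t['pixels'][150:330,300:480,::-1]
cv2.imwrite('pics/s6z.png',cv2.resize(np.hstack([a,b]),None,fx=2,fy=2,interpolation=cv2.INTER_CUBIC))
E
```

```text
t: 22.35
tcp_pos: [0.4788, 0.1758, 0.216]
eef_rot: [-0.0, 0.732, 0.681, -0.0]
contact_force: [0.9, -0.6, 0.2]
finger_gap: 0.002
finger_force: 0.0
t: 23.35
tcp_pos: [0.4048, -0.0634, 0.2162]
eef_rot: [-0.0, 0.732, 0.681, -0.0]
contact_force: [-0.8, 0.7, -0.2]
finger_gap: 0.282
finger_force: 0.0
t 23.35 tcp [ 0.4048 -0.0634  0.2162] zax [-2.e-04  0.e+00 -1.e+00] yaw 1.4996 togo [-3.100e+00 -1.000e-01  1.752e+02] rotz 0.002
```

```bash
python3 -m crank '-3 0 25 0 0 0;0 0 40 0 0 0;0 0 40 0 0 0;0 0 35 0 0 0;0 0 20 0 0 0;0 0 10 0 0 0;0 0 5 0 0 0;0 0 0 0 0 0'
python3 -m crank '0 0 0 0 0 0;0 0 0 0 0 0;0 0 0 0 0 0;0 0 0 0 0 0' 0 40
```

```text
t: 24.25
tcp_pos: [0.4048, -0.0671, 0.0415]
eef_rot: [0.0, 0.732, 0.681, 0.0]
contact_force: [0.2, -0.4, 0.7]
finger_gap: 0.279
finger_force: 0.0
t: 24.65
tcp_pos: [0.4052, -0.0671, 0.0422]
eef_rot: [0.0, 0.732, 0.681, 0.001]
contact_force: [-0.9, 0.2, 10.8]
finger_gap: 0.108
finger_force: 44.1
```

```bash
python3 -m crank '0 5 0 0 0 0;0 10 0 0 0 0;0 14 0 0 0 0;0 14 0 0 0 0;0 14 0 0 0 0;0 14 0 0 0 0;0 14 0 0 0 0;0 14 0 0 0 0;0 14 0 0 0 0;0 10 0 0 0 0;0 5 0 0 0 0;0 0 0 0 0 0'
```

```text
t: 25.85
tcp_pos: [0.5334, -0.0773, 0.0422]
eef_rot: [0.001, 0.732, 0.681, 0.0]
contact_force: [0.3, -4.6, 6.2]
finger_gap: 0.104
finger_force: 43.7
```

```bash
python3 -m crank '0 2 0 0 0 0;0 2 0 0 0 0;0 0 0 0 0 0'; python3 -m crank '0 2 0 0 0 0;0 0 0 0 0 0'
```

```text
t: 26.15
tcp_pos: [0.5369, -0.0775, 0.0423]
eef_rot: [0.001, 0.732, 0.681, 0.0]
contact_force: [1.0, -3.2, 5.9]
finger_gap: 0.109
finger_force: 43.4
t: 26.35
tcp_pos: [0.5372, -0.0776, 0.0422]
eef_rot: [-0.001, 0.733, 0.681, -0.0]
contact_force: [-11.6, -4.0, 17.9]
finger_gap: 0.106
finger_force: 45.1
```

Stopped at the shell: shut. Release, go up, look.

```bash
python3 -m crank '0 0 0 0 0 0;0 0 0 0 0 0;0 0 0 0 0 0;0 0 -20 0 0 0;0 0 -40 0 0 0;0 0 -45 0 0 0;0 0 -45 0 0 0;30 -20 0 0 0 0;45 -20 0 0 0 0;45 -20 0 0 0 0;45 -10 0 0 0 0;0 0 0 0 0 0' 28
python3 - <<'E'
from h import *
c=cap('side','s7.png');t=cap('top','t7.png')
a=c['pixels'][150:330,220:440,::-1];b=t['pixels'][140:320,300:480,::-1]
cv2.imwrite('pics/s7z.png',cv2.resize(np.hstack([a,b]),None,fx=2,fy=2,interpolation=cv2.INTER_CUBIC))
E
```

```text
t: 27.55
tcp_pos: [0.479, 0.0988, 0.1913]
eef_rot: [-0.001, 0.729, 0.684, 0.0]
contact_force: [0.0, -1.6, 0.6]
finger_gap: 0.278
finger_force: 0.0
```

View pics/s7z.png

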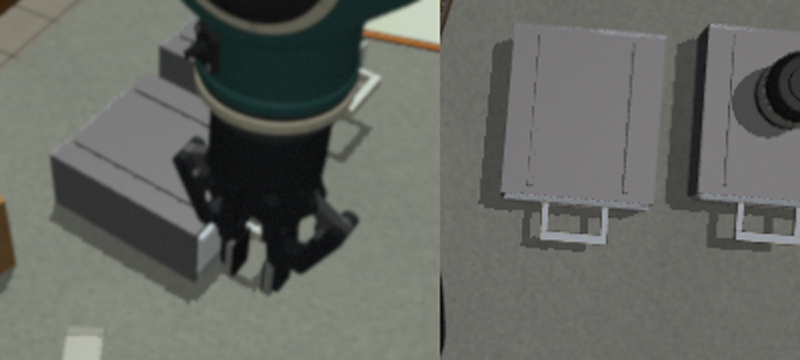

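The drawer front, at about (578,205), is flush with the shell, just like the stock unit's, and the gripper is clear of everything.

```bash
python3 -m crank '0 0 0 0 0 0;0 0 0 0 0 0' && python3 -c "
from station import r
print(r.close_job())"
```

```text
t: 27.85
tcp_pos: [0.4805, 0.0915, 0.1914]
eef_rot: [0.0, 0.733, 0.68, -0.0]
contact_force: [0.2, -0.7, -0.8]
finger_gap: 0.278
finger_force: 0.0
the job is handed in; nothing more can be done
None
```

I handed the job in at about 28 s; no verdict came back. The tag went through the slot (the tongue was empty, but I couldn't see inside the box), the order key was pressed to its stop and let go (its spring-back wasn't checked in a picture), and the drawer is shut.

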